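Swing down the print hutch's high flap with the hooked pole

ROBOT

A 6-joint arm with a two-finger parallel gripper is mounted at the origin on the work surface. World frame = base frame: x ahead of the robot, y to its left, z up, the work surface at z = 0. Lengths are in m, angles in rad, forces in N, time in s.
With the tool pointing down it reaches from about 0.375 to 0.9 m from the base axis. Payload 3.1 kg.
Tool frame: the origin (TCP) lies on the centre line of the jaws, within the pads' length; the fingertips stand 8 mm ahead of it and the grasp point (between the pads) lies 11 mm behind it; z points along the fingers, y is the line along which they close (so a half turn about z gives the same grasp; the last joint's range is limited). The gripper opens to 85 mm and grips with 20 to 120 N. Pads are 22 mm wide; open, the fingers measure 114 mm over their backs; the gripper's body (76 mm by 85 mm) begins 54 mm behind the grasp point. The pads swing forward as they close: fully open they stand 13 mm farther back than shut.
Start: joints at [1.071, 0.527, 1.433, -0, 1.181, -0.178], TCP at [0.198, 0.593, 0.239] pointing down, gripper open.
Joint ranges: [-3.08, 3.08], [-0.75, 2.2], [0.22, 2.44], [-1.43, 4.57], [0, 2.65], [-2.85, 2.85]. Speed limits (rad/s): [2.79, 2.79, 3.14, 3.14, 3.14, 3.14].

INTERFACE

Orientations are given as a unit quaternion [x, y, z, w].
In Python, from station import * gives the robot as it stands.
- The arm moves only by the tool play_rows, never from a script. Its argument "rows" is a list of rows, each a list of 3 entries, a list of its own where there are three numbers: the turn, a rotation vector about the tool's x, y, z in degrees, then the shift along the tool's x, y, z in mm, then the closure, from 0 (fully open) to 1 (shut). In form: [[[ax, ay, az], [dx, dy, dz], jaw], ...]. A call has 1 to 12 rows; each row shifts and turns the commanded pose from where the row before left it, along the tool's axes as they then stand; what a row does not reach is not made up. A row lasts 1/12 s, in which the tool goes at most 41.7 mm and 7.16 degrees, less where a joint would pass 70% of its speed; a pose out of reach is approached as far as the arm can. A call with a gripper value outside its range is refused whole. The fingers move at their own pace and stop on an object; "grip_force" is the grip in N (left out, the last holds). Time passes only in rows, so rows that do not move let the fingers close. It gives the time, the measured TCP pose, the force, the opening and the grip force at its end, in the units of the state.
- sense(): the state, without advancing time (a new reading comes with each control period).
- snapshot(name): name is "side" or "top"; returns (picture, depth): 420x560x3 uint8, red, green, blue; 420x560 float32, m along the optical axis (not along the pixel's ray), 0 where there is no reading.
- get_calibration(name): a dict with "vfov" (degrees; the focal length in pixels is half the picture's height over the tangent of half this angle, whatever the lens; pixels are square), "cx", "cy" (the principal point, pixels), "k1" (the pictures are not rectified: a ray, as slopes to the right and down, at radius r is drawn at 1 + k1 r^2 times it, then the intrinsics apply), "xyz" and "attitude" of the camera in the world. Camera axes: x right, y down, z forward; pixel columns grow to the right and rows downward; lengths in m; the calibration is good to about 2 mm. A picture is of the moment at which its call begins. get_calibration takes no time and is no camera call.
- sign_off(): hands the job in; it is judged then, once.
The state is a dict: "t": time; "q": joint angles; "qd": joint speeds; "tau": joint torques, N m; "tcp_pos": TCP position; "tool_rot": TCP orientation; "force": force on the tool from outside, world axes, zero at the start; "ft_torque": the same for the moment, N m; "finger_gap": opening from 0.0 (shut) to 1.0 (fully open); "gripper_force": force on a finger pad.
Only numpy, scipy, OpenCV 4.12 (cv2) and the standard library are available. Lean on these libraries where they do the work, as an engineer would, in place of code of your own. Each camera call takes 0.05 s, during which the arm holds its last target. There are 200 camera calls.

TASK

Take the hooked pole from its rest, hook it into the steel eye high on the print hutch's front flap and swing the flap down until it lies fully open and level. Work the flap only with the pole, not with the fingers, and do not let it slam. Then lay the pole back in the slots of its rest with its hook hanging down, let go, and leave the other things on the table as they stand.

Things in the scene. Friction and masses are not known exactly. Their poses are not given: they have to be found in the camera images.
- pole_mid (a point): Hooked pole: wooden bar 16 x 16 x 250 mm, 8 mm steel rod from one end, 0.15 kg. Point on the bar's centre line at the balance point (wood from x -150 to +100 mm), where to grasp it, between the rest's forks. x runs along the pole to the hook, z up when the hook hangs down, as at the start. The rod runs on to x = 165 and bends square down into a finger ending 38 mm below the centre line.
- pole_hook (a point): Middle of the hook finger, at (165, 0, -19) mm from pole_mid in the same axes.
- rest_seat (a point): Fixed wooden pole rest: base 200 x 90 x 12 mm, two forks 16 mm thick at x = -75 and +75 mm (134 mm free between), slots 21 mm wide at the floor flaring to about 38 mm. Point: where pole_mid lies when the pole is in the slots, 63 mm over the table (slot floors 8 mm below it, fork tops 18 mm above). x along the pole (starts pointing as the pole's x does), z up.
- eye (a point): Centre of the steel eye on the flap's outer face: a ring of 7 mm wire, 34 mm hole, turning with the flap. With the flap shut: x points into the hutch, z up, the ring level, hole axis upright, 273 mm over the table, 37 mm out from the hinge plane (25 mm off the flap's face). A hook finger lowered into it and drawn away from the hutch pulls the flap open. Once open, the flap overhangs the eye.
- hinge (a point): Middle of the flap's hinge line on the front of the print hutch, 155 mm over the table, fixed. x points level into the hutch (the flap comes down towards -x), y along the hinge, z up. Flap 280 mm wide, 145 mm hinge to free edge, 12 mm thick, upright in front of this plane when shut; eye 118 mm from the hinge along the flap. Hutch behind: 320 wide, 200 deep, 310 tall.
- flap (a joint): Flap angle: 0 shut (upright), 1.571 fully open (level, at its stop). Starts up to 0.12 open. Damped friction hinge (0.18 N m friction, 0.5 N m s/rad, flap about 0.45 kg): stays put below about 0.5 rad, takes 2 to 4 N at the eye, and from about 0.8 rad on sinks slowly by itself to level in several seconds.
- ink_mid (a point): Loose ink jar, 44 mm across, 55 mm tall: a bystander. Point at its centre.
- eraser_mid (a point): Loose white eraser, 45 x 24 x 14 mm: a bystander. Point at its centre.
- charcoal_mid (a point): Loose cardboard box, 100 x 60 x 22 mm: a bystander. Point at its centre.
- mug_mid (a point): Loose white mug, 76 mm across, 85 mm tall: a bystander. Point at its centre.
- brush_mid (a point): Loose paint brush: a bystander. Point on its handle.
Mind the look-alikes: they are no part of the job. What is shaped like the part that bears rest_seat but purple is not meant.

How it is judged:
By the outcome, as a careful person would: the job done as asked, in the order asked, and still so for the second after the job is handed in, with the robot touching nothing.
It also fails if it takes over 51 s, if anything falls off the work surface, if the arm or the gripper's body presses on something with over 40 N, if the wrist force passes 120 N, or if a joint passes its speed limit or range.

## Working session

There is one attempt and no reset: what is moved stays moved. The work goes in short steps, Python scripts to look and compute and a tool call to move; the robot and the scene stay as the last step left them, time stands still between calls to the robot, and variables do not carry over. Pictures are saved under pics/ and viewed, at most 14 in all, crops included, and the job is handed in when it is done.

Besides the shell and the picture viewer there is one more tool, called as name(argument=value, ...) on one line, values as JSON. play_rows: Moves the arm, as the interface text tells. Its arguments: {"type":"object","properties":{"rows":{"type":"array","items":{"type":"array"}},"grip_force":{"type":"number"}},"required":["rows"]}

```bash
mkdir -p pics; ls; cat > h.py <<'E'
import numpy as np, cv2
from station import *
from scipy.spatial.transform import Rotation as R
def cam(n):
    c=get_calibration(n); return c
def rot(c):
    a=np.array(c['attitude'],float)
    return a if a.shape==(3,3) else R.from_quat(a).as_matrix()
def points(n,d):
    c=cam(n); H,W=d.shape; f=H/2/np.tan(np.radians(c['vfov'])/2)
    K=np.array([[f,0,c['cx']],[0,f,c['cy']],[0,0,1.]])
    v,u=np.mgrid[:H,:W]
    uv=np.stack([u,v],-1).reshape(-1,1,2).astype(np.float64)
    s=cv2.undistortPoints(uv,K,np.array([c['k1'],0,0,0.])).reshape(H,W,2)
    P=np.dstack([s[...,0]*d,s[...,1]*d,d])
    return P@rot(c).T+np.array(c['xyz'])
def proj(n,X):
    c=cam(n); f=210/np.tan(np.radians(c['vfov'])/2)
    p=(np.atleast_2d(X)-np.array(c['xyz']))@rot(c); s=p[:,:2]/p[:,2:]
    s=s*(1+c['k1']*(s**2).sum(1,keepdims=True)); return s*f+[c['cx'],c['cy']]
def shot(n,tag):
    im,d=snapshot(n); np.savez('pics/%s.npz'%tag,im=im,d=d)
    cv2.imwrite('pics/%s.png'%tag,im[...,::-1]); return im,d
E
python3 - <<'E'
from h import *
for n in('side','top'):
    print(get_calibration(n)); shot(n,n+'0')
print(sense())
a=cv2.imread('pics/side0.png');b=cv2.imread('pics/top0.png')
E
```

```text
pics
{'vfov': 44.86493366221826, 'cx': 280.2247914206475, 'cy': 210.88708962373167, 'k1': -0.14115029706612234, 'xyz': array([0.47718442, 0.87530531, 1.4252885 ]), 'attitude': array([-0.03887375,  0.93888817, -0.34199639,  0.00403735])}
{'vfov': 56.65695123671538, 'cx': 273.48892434045945, 'cy': 213.68832454913073, 'k1': -0.046109213427282386, 'xyz': array([ 0.41028772, -0.19434472,  1.26330946]), 'attitude': array([-0.70493484,  0.70716835, -0.03659441,  0.04050492])}
{'t': 0.1, 'q': array([ 1.07051832e+00,  5.28362518e-01,  1.43377165e+00, -1.73063569e-05,
        1.18140182e+00, -1.78513663e-01]), 'qd': array([-0.00112171, -0.00357763, -0.00247148,  0.00025653, -0.0005519 ,
       -0.00027504]), 'tau': array([-4.21258956e-04, -4.43301129e+01, -1.78585410e+01, -2.10920607e-04,
        3.88622531e-03, -1.12979893e-05]), 'tcp_pos': array([0.1973296 , 0.59237057, 0.23843882]), 'tool_rot': array([ 1.60185721e-01,  9.87086415e-01, -9.18902597e-04, -3.15938940e-04]), 'force': array([ 0.21753217, -0.65833788,  0.22543093]), 'ft_torque': array([-0.03857097, -0.00524608, -0.01966895]), 'gripper_force': 0.0, 'finger_gap': 1.0019568795227662}
```

View pics/side0.png

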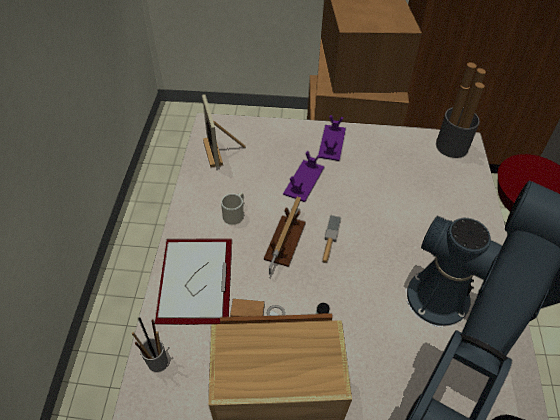

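View pics/top0.png

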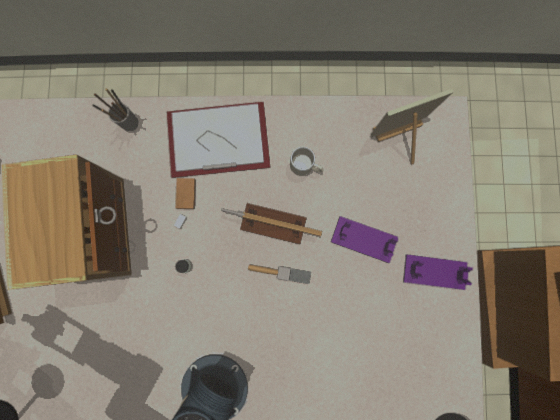

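Pole on the brown rest: top (272,222), hook tip at (222,211); side (285,240). The purple rests at top (365,239), (436,272) are look-alikes, so not meant. The hutch is at left with its eye ring at top (107,215), side (276,312). The thing at top (150,226) looks like the ring's shadow. I'll confirm in an enlarged crop.

```bash
python3 - <<'E'
from h import *
t=np.load('pics/top0.npz');s=np.load('pics/side0.npz')
a=cv2.resize(t['im'][150:290,70:335,::-1],None,fx=3,fy=3,interpolation=cv2.INTER_CUBIC)[:, :795]
cv2.imwrite('pics/c1.png',a)
b=cv2.resize(s['im'][190:340,200:345,::-1],None,fx=4,fy=4,interpolation=cv2.INTER_CUBIC)
cv2.imwrite('pics/c2.png',b)
P=points('top',t['d']);Q=points('side',s['d'])
def g(A,n,u,v): print(n,(u,v),np.round(A[v,u],3))
for u,v in[(230,212),(245,215),(255,218),(272,222),(290,227),(315,233),(97,215),(107,207),(115,215),(107,223),(112,222),(185,195),(183,266),(180,221),(302,160),(260,269),(120,200),(120,250),(30,200)]: g(P,'top',u,v)
for u,v in[(271,272),(276,312),(298,205),(285,240),(268,312),(275,306),(222,318),(328,316),(275,340)]: g(Q,'side',u,v)
# rest base/front
for nm,A,im in(('top',P,t['im']),('side',Q,s['im'])):
    h=A[...,2]; 
    m=(abs(A[...,1]-0.0)<.25)&(A[...,0]>.3)&(A[...,0]<.7)&(h>.06)&(h<.09)
    n,l,st,c=cv2.connectedComponentsWithStats(m.astype(np.uint8))
    for i in range(1,n):
        if st[i,4]>25: 
            p=A[l==i]; print(nm,st[i],p.mean(0).round(3),p.min(0).round(3),p.max(0).round(3))
E
```

```text
top (230, 212) [ 0.547 -0.053  0.066]
top (245, 215) [ 0.537 -0.1    0.073]
top (255, 218) [ 0.528 -0.131  0.072]
top (272, 222) [ 0.515 -0.183  0.072]
top (290, 227) [ 0.5   -0.239  0.069]
top (315, 233) [ 0.481 -0.315  0.071]
top (97, 215) [0.515 0.261 0.287]
top (107, 207) [0.538 0.242 0.273]
top (115, 215) [0.517 0.221 0.272]
top (107, 223) [0.496 0.242 0.27 ]
top (112, 222) [0.513 0.296 0.112]
top (185, 195) [0.608 0.098 0.024]
top (183, 266) [0.381 0.092 0.057]
top (180, 221) [0.525 0.115 0.012]
top (302, 160) [ 0.726 -0.282  0.003]
top (260, 269) [ 0.371 -0.144  0.021]
top (120, 200) [0.588 0.297 0.055]
top (120, 250) [0.43  0.284 0.073]
top (30, 200) [0.552 0.426 0.31 ]
side (271, 272) [ 0.551 -0.052 -0.001]
side (276, 312) [ 0.523  0.093 -0.007]
side (298, 205) [ 0.477 -0.304  0.057]
side (285, 240) [ 0.514 -0.177  0.015]
side (268, 312) [0.534 0.246 0.27 ]
side (275, 306) [0.518 0.227 0.269]
side (222, 318) [0.645 0.288 0.298]
side (328, 316) [0.383 0.258 0.295]
side (275, 340) [0.509 0.343 0.312]
top [248 206   6   7  32] [ 0.555 -0.118  0.075] [ 0.547 -0.125  0.061] [ 0.564 -0.109  0.088]
top [221 208  73  22 378] [ 0.525 -0.146  0.071] [ 0.494 -0.248  0.06 ] [ 0.56  -0.026  0.086]
side [269 214  25  56 301] [ 0.527 -0.14   0.07 ] [ 0.492 -0.248  0.06 ] [ 0.56  -0.023  0.087]
```

View pics/c1.png

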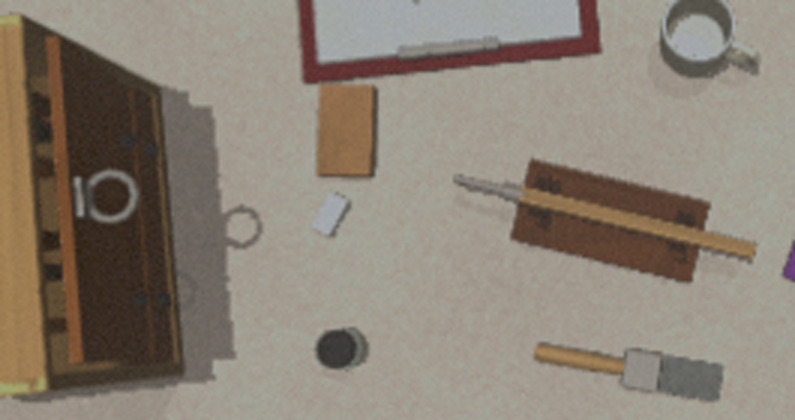

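View pics/c2.png

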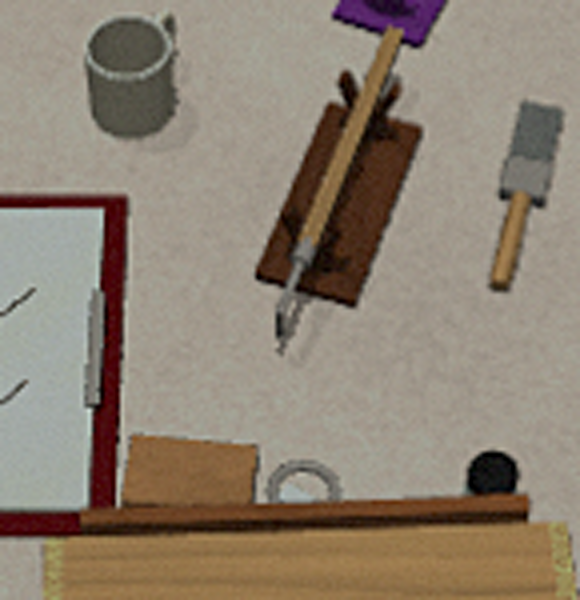

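The crops show a brown rest (crop 1 corners (532,160), (709,203), (690,282), (512,240)) holding the pole, with the wood/rod joint at (521,195) and the tail at (755,250). The ring on the flap is centred at (107,196); the circle at (242,227) is its shadow. Now I'll fit the poses and work out the moves.

```bash
cat >> h.py <<'E'
def plane_pt(n,u,v,z):
    P=points(n,np.ones((420,560),np.float32)); o=np.array(cam(n)['xyz'])
    r=np.array([cv2.remap(P[...,k].astype(np.float32),np.float32([[u]]),np.float32([[v]]),1)[0,0] for k in range(3)])-o
    return o+r*(z-o[2])/r[2]
def tool_delta(target,head=None,s=None):
    s=s or sense(); T=R.from_quat(s['tool_rot']); x=T.as_matrix()[:,0]
    print('t',round(s['t'],2),'tcp',s['tcp_pos'].round(4),'heading',np.degrees(np.arctan2(x[1],x[0])).round(2),'z',T.as_matrix()[:,2].round(3),'F',np.round(s['force'],1),'gap',round(s['finger_gap'],3))
    print('shift tool mm',(T.inv().apply(np.array(target)-s['tcp_pos'])*1000).round(1))
E
python3 - <<'E'
from h import *
t=np.load('pics/top0.npz');s=np.load('pics/side0.npz')
P=points('top',t['d']);Q=points('side',s['d'])
c=[plane_pt('top',70+u/3,150+v/3,.012) for u,v in[(532,160),(709,203),(690,282),(512,240)]]
c=np.array(c);print('rest',c.mean(0).round(4)); d=c[0]-c[1]+c[3]-c[2]; print('rest head',np.degrees(np.arctan2(d[1],d[0])),np.linalg.norm(c[0]-c[1]),np.linalg.norm(c[0]-c[3]))
a=plane_pt('top',70+521/3,150+195/3,.07);b=plane_pt('top',70+755/3,150+249/3,.071)
print('pole',a.round(4),b.round(4),np.linalg.norm(a-b)); d=(a-b)/np.linalg.norm(a-b);print('mid',(b+.15*d).round(4),(a-.1*d).round(4),np.degrees(np.arctan2(d[1],d[0])))
for nm,A,im in(('top',P,t['im']),('side',Q,s['im'])):
    m=(A[...,2]>.262)&(A[...,2]<.281)&(abs(A[...,0]-.517)<.04)&(abs(A[...,1]-.24)<.03)
    p=A[m]; M=np.c_[2*p[:,:2],np.ones(len(p))]; k=np.linalg.lstsq(M,(p[:,:2]**2).sum(1),rcond=None)[0]
    print(nm,m.sum(),'eye',k[:2].round(4),p[:,2].mean().round(4),'r',np.sqrt(k[2]+k[0]**2+k[1]**2).round(4))
    # hutch top edge front: z .30-.32
    m=(abs(A[...,2]-.31)<.006)&(A[...,1]>.2)&(A[...,0]<.75)&(A[...,0]>.3)
    q=A[m]; bx=cv2.minAreaRect(q[:,:2].astype(np.float32)); print(bx,cv2.boxPoints(bx).round(3).tolist())
print(np.degrees(np.arctan2(.03,.262)))
tool_delta([.513,-.194,.052])
E
```

```text
rest [ 0.5149 -0.1876  0.012 ]
rest head 76.31331252432733 0.19646775929294708 0.08905697117203128
pole [ 0.5372 -0.0959  0.07  ] [ 0.4809 -0.3353  0.071 ] 0.24589521282347343
mid [ 0.5153 -0.1893  0.0704] [ 0.5143 -0.1933  0.0704] 76.74594089015744
top 165 eye [0.5115 0.2468] 0.2722 r 0.0227
((0.5002047419548035, 0.3800806701183319), (0.3230241537094116, 0.2274741679430008), 6.418219089508057) [[0.3269999921321869, 0.4749999940395355], [0.35199999809265137, 0.24899999797344208], [0.6729999780654907, 0.2849999964237213], [0.6480000019073486, 0.5109999775886536]]
side 75 eye [0.5148 0.2454] 0.2701 r 0.0199
((0.4981456995010376, 0.3855716586112976), (0.3215748071670532, 0.21641100943088531), 7.127419471740723) [[0.32499998807907104, 0.4729999899864197], [0.35199999809265137, 0.257999986410141], [0.6710000038146973, 0.2980000078678131], [0.6439999938011169, 0.5130000114440918]]
6.532136687852444
t 0.1 tcp [0.1973 0.5924 0.2384] heading 161.56 z [-0.001 -0.002 -1.   ] F [ 0.2 -0.7  0.2] gap 1.002
shift tool mm [-548.2 -645.8  187.5]
```

play_rows(rows=[[[0, 0, 0], [0, 0, -10], 0], [[0, 0, 0], [0, 0, -30], 0], [[0, 0, 0], [0, 0, -35], 0], [[0, 0, 0], [0, 0, -35], 0], [[0, 0, 0], [0, 0, -35], 0], [[0, 0, 0], [0, 0, -35], 0], [[0, 0, 0], [0, 0, -10], 0]])

```text
t: 0.68
tcp_pos: [0.1984, 0.5946, 0.437]
tool_rot: [0.16, 0.987, 0.006, 0.002]
force: [0.0, 0.4, 1.0]
finger_gap: 0.998
gripper_force: 0.0
```

play_rows(rows=[[[0, 0, 7.1], [0, 0, 0], 0], [[0, 0, 7.1], [0, 0, 0], 0], [[0, 0, 7.1], [0, 0, 0], 0], [[0, 0, 7.1], [0, 0, 0], 0], [[0, 0, 7.1], [0, 0, 0], 0], [[0, 0, 7.1], [0, 0, 0], 0], [[0, 0, 7.1], [0, 0, 0], 0], [[0, 0, 7.1], [0, 0, 0], 0], [[0, 0, 7.1], [0, 0, 0], 0], [[0, 0, 7.1], [0, 0, 0], 0], [[0, 0, 7.1], [0, 0, 0], 0], [[0, 0, 7.1], [0, 0, 0], 0]])

```text
t: 1.68
tcp_pos: [0.1974, 0.5926, 0.429]
tool_rot: [0.788, 0.616, -0.0, 0.0]
force: [0.6, 0.3, -0.2]
finger_gap: 0.998
gripper_force: 0.0
```

```bash
python3 -c "
from h import *
tool_delta([.515,-.191,.2])"
```

```text
t 1.68 tcp [0.1974 0.5926 0.429 ] heading 76.01 z [-0.001 -0.001 -1.   ] F [ 0.6  0.3 -0.2] gap 0.998
shift tool mm [-683.3  497.6  229.6]
```

play_rows(rows=[[[0, 0, 0], [-15, 11, 0], 0], [[0, 0, 0], [-28, 20, 0], 0], [[0, 0, 0], [-30, 22, 0], 0], [[0, 0, 0], [-30, 22, 0], 0], [[0, 0, 0], [-30, 22, 0], 0], [[0, 0, 0], [-30, 22, 0], 0], [[0, 0, 0], [-30, 22, 0], 0], [[0, 0, 0], [-30, 22, 0], 0], [[0, 0, 0], [-30, 22, 0], 0], [[0, 0, 0], [-30, 22, 0], 0], [[0, 0, 0], [-30, 22, 0], 0], [[0, 0, 0], [-30, 22, 0], 0]])

```text
t: 2.68
tcp_pos: [0.3605, 0.1987, 0.4294]
tool_rot: [0.786, 0.618, 0.0, 0.0]
force: [0.4, 0.6, -0.1]
finger_gap: 1.003
gripper_force: 0.0
```

play_rows(rows=[[[0, 0, 0], [-30, 22, 0], 0], [[0, 0, 0], [-30, 22, 0], 0], [[0, 0, 0], [-30, 22, 15], 0], [[0, 0, 0], [-30, 22, 25], 0], [[0, 0, 0], [-28, 20, 25], 0], [[0, 0, 0], [-28, 20, 25], 0], [[0, 0, 0], [-28, 20, 25], 0], [[0, 0, 0], [-28, 20, 25], 0], [[0, 0, 0], [-28, 20, 25], 0], [[0, 0, 0], [-28, 20, 25], 0], [[0, 0, 0], [-26, 18, 25], 0], [[0, 0, 0], [-10, 9, 15], 0]])

```text
t: 3.68
tcp_pos: [0.5106, -0.1672, 0.2016]
tool_rot: [0.787, 0.617, -0.001, -0.0]
force: [0.3, 0.4, 0.4]
finger_gap: 0.997
gripper_force: 0.0
```

```bash
python3 -c "
from h import *
tool_delta([.515,-.191,.052])
im,d=shot('side','side1')
s=cv2.resize(im[190:330,200:400,::-1],None,fx=4,fy=4,interpolation=cv2.INTER_CUBIC); cv2.imwrite('pics/c3.png',s)"
```

```text
t 3.68 tcp [ 0.5106 -0.1672  0.2016] heading 76.2 z [-0.001 -0.001 -1.   ] F [0.3 0.4 0.4] gap 0.997
shift tool mm [-21.9  10.1 149.7]
```

View pics/c3.png

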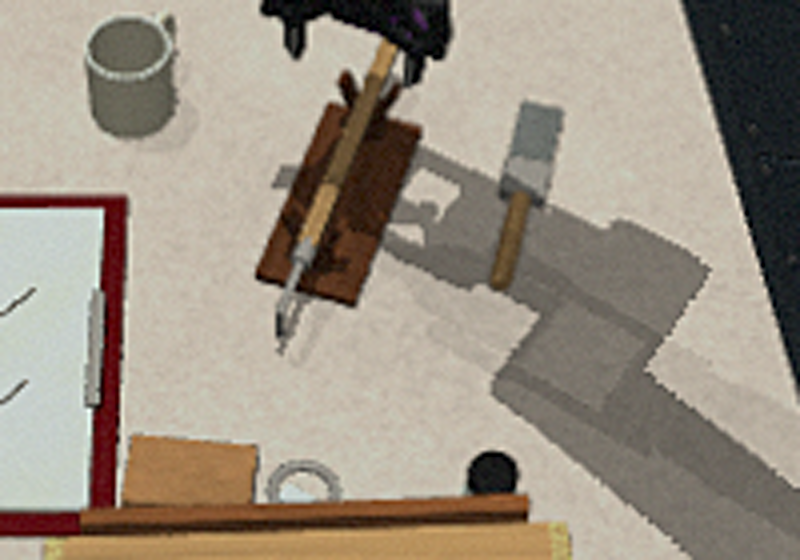

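The gripper stands over the pole with its jaws straddling the bar line and the scene is undisturbed. I'll descend now.

play_rows(rows=[[[0, 0, 0], [-11, 5, 15], 0], [[0, 0, 0], [-11, 5, 22], 0], [[0, 0, 0], [0, 0, 25], 0], [[0, 0, 0], [0, 0, 25], 0], [[0, 0, 0], [0, 0, 25], 0], [[0, 0, 0], [0, 0, 20], 0], [[0, 0, 0], [0, 0, 12], 0], [[0, 0, 0], [0, 0, 6], 0], [[0, 0, 0], [0, 0, 0], 0], [[0, 0, 0], [0, 0, 0], 0]])

```text
t: 4.57
tcp_pos: [0.5149, -0.1872, 0.0546]
tool_rot: [0.786, 0.618, 0.0, 0.0]
force: [0.9, -0.5, -0.7]
finger_gap: 0.997
gripper_force: 0.0
```

```bash
python3 -c "
from h import *
tool_delta([.515,-.191,.052])"
```

```text
t 4.57 tcp [ 0.5149 -0.1872  0.0546] heading 76.38 z [ 0. -0. -1.] F [ 0.9 -0.5 -0.7] gap 0.997
shift tool mm [-3.7  1.   2.6]
```

play_rows(rows=[[[0, 0, 0], [0, 0, 0], 0.4], [[0, 0, 0], [0, 0, 0], 0.7], [[0, 0, 0], [0, 0, 0], 0.9], [[0, 0, 0], [0, 0, 0], 1], [[0, 0, 0], [0, 0, 0], 1], [[0, 0, 0], [0, 0, 0], 1], [[0, 0, 0], [0, 0, 0], 1], [[0, 0, 0], [0, 0, 0], 1]], grip_force=70)

```text
t: 5.23
tcp_pos: [0.5152, -0.1876, 0.0547]
tool_rot: [0.786, 0.618, 0.0, 0.001]
force: [0.1, 0.1, 5.8]
finger_gap: 0.172
gripper_force: 69.0
```

play_rows(rows=[[[0, 0, 0], [0, 0, -6], 1], [[0, 0, 0], [0, 0, -14], 1], [[0, 0, 0], [0, 0, -22], 1], [[0, 0, 0], [0, 0, -28], 1], [[0, 0, -3], [0, 0, -30], 1], [[0, 0, -3.3], [0, 0, -30], 1], [[0, 0, -3.5], [0, 0, -30], 1], [[0, 0, -3.5], [0, 0, -30], 1], [[0, 0, -3.5], [0, 0, -30], 1], [[0, 0, -3.5], [0, 0, -30], 1], [[0, 0, 0], [0, 0, -20], 1], [[0, 0, 0], [0, 0, -10], 1]])

```text
t: 6.23
tcp_pos: [0.5151, -0.1876, 0.337]
tool_rot: [0.665, 0.747, 0.0, 0.002]
force: [-0.3, -0.5, -1.9]
finger_gap: 0.172
gripper_force: 68.3
```

```bash
python3 -c "
from h import *
tool_delta([.538,.052,.335])"
```

```text
t 6.23 tcp [ 0.5151 -0.1876  0.337 ] heading 96.67 z [ 0.003 -0.002 -1.   ] F [-0.3 -0.5 -1.9] gap 0.172
shift tool mm [235.3  50.6   1.5]
```

play_rows(rows=[[[0, 0, 0], [14, 3, 0], 1], [[0, 0, 0], [26, 6, 0], 1], [[0, 0, 0], [30, 6, 0], 1], [[0, 0, 0], [30, 6, 0], 1], [[0, 0, 0], [30, 6, 0], 1], [[0, 0, 0], [30, 6, 0], 1], [[0, 0, 0], [30, 6, 0], 1], [[0, 0, 0], [26, 6, 0], 1], [[0, 0, 0], [14, 4, 0], 1], [[0, 0, 0], [5, 2, 0], 1], [[0, 0, 0], [0, 0, 0], 1]])

```text
t: 7.15
tcp_pos: [0.5368, 0.0538, 0.3322]
tool_rot: [0.664, 0.748, -0.001, -0.002]
force: [0.1, 0.2, -1.9]
finger_gap: 0.169
gripper_force: 68.3
```

```bash
python3 -c "
from h import *
tool_delta([.535,.082,.335])
im,d=shot('top','top2'); im2,d2=shot('side','side2')
a=cv2.resize(im[175:255,60:180,::-1],None,fx=5,fy=5,interpolation=cv2.INTER_CUBIC)
b=cv2.resize(im2[265:345,250:310,::-1],None,fx=5,fy=5,interpolation=cv2.INTER_CUBIC)[:400,:200]
b=cv2.resize(im2[265:345,255:295,::-1],None,fx=5,fy=5,interpolation=cv2.INTER_CUBIC)
cv2.imwrite('pics/c4.png',np.hstack([a,b]))
P=points('top',d)
m=(P[...,2]>.29)&(P[...,2]<.37)&(P[...,1]>.16)&(P[...,1]<.26)&(abs(P[...,0]-.52)<.04)
v,u=np.where(m)
for i in np.argsort(u)[:40:3]: print(u[i],v[i],P[v[i],u[i]].round(3))
"
```

```text
t 7.15 tcp [0.5368 0.0538 0.3322] heading 96.81 z [-0.004  0.001 -1.   ] F [ 0.1  0.2 -1.9] gap 0.169
shift tool mm [28.2  1.6 -2.8]
107 211 [0.519 0.211 0.344]
108 210 [0.521 0.208 0.344]
108 211 [0.519 0.207 0.346]
109 212 [0.517 0.206 0.342]
110 212 [0.517 0.204 0.342]
110 210 [0.521 0.203 0.345]
111 210 [0.521 0.2   0.347]
111 214 [0.515 0.215 0.309]
112 210 [0.521 0.198 0.346]
112 209 [0.524 0.198 0.344]
113 211 [0.518 0.195 0.347]
114 209 [0.524 0.193 0.345]
115 211 [0.519 0.192 0.343]
116 209 [0.524 0.188 0.345]
```

View pics/c4.png

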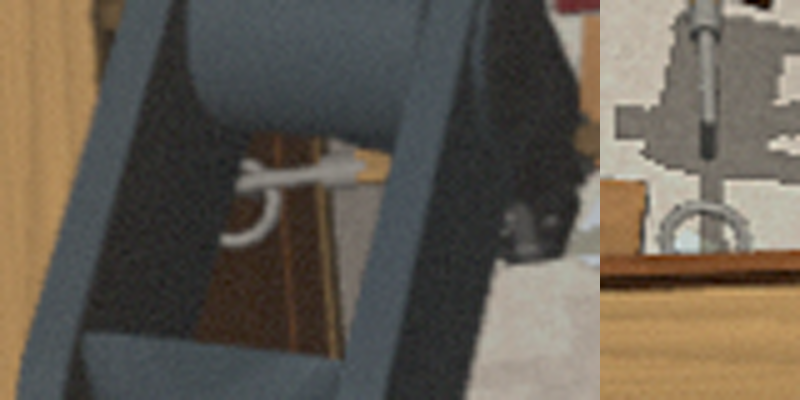

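```bash
python3 -c "
from h import *
print('tip',plane_pt('side',276.5,296,.304),'ringtop front',plane_pt('side',276.2,305.2,.272))
print('ring L,R',plane_pt('side',255+62/5,313,.272),plane_pt('side',255+150/5,313,.272))
for e in [(.516,.243,.272),(.514,.243,.272),(.516,.247,.272)]: print(proj('side',e),proj('top',e))
t=np.load('pics/top0.npz')
tool_delta([.535,.082,.335])
"
```

```text
tip [0.5152839  0.21707464 0.304     ] ringtop front [0.51498671 0.22553256 0.272     ]
ring L,R [0.53542276 0.25008466 0.272     ] [0.49080457 0.24620601 0.272     ]
[[275.24063428 311.13812589]] [[106.5322623  215.36767742]]
[[276.02189557 311.19821779]] [[106.49883544 216.13656195]]
[[275.11249932 312.52061062]] [[105.01716721 215.37271136]]
t 7.25 tcp [0.5373 0.0518 0.3329] heading 96.67 z [-0.003 -0.    -1.   ] F [ 0.  -0.3 -0.6] gap 0.172
shift tool mm [30.2  1.3 -2.1]
```

Side crop: finger tip at (276.5,296) and ring centred at column 276, so they line up sideways. The hook needs about 31 mm forward, then down.

play_rows(rows=[[[0, 0, 0], [6, 1, 0], 1], [[0, 0, 0], [10, 1, 0], 1], [[0, 0, 0], [10, 0, 0], 1], [[0, 0, 0], [5, 0, 0], 1], [[0, 0, 0], [0, 0, 0], 1], [[0, 0, 0], [0, 0, 6], 1], [[0, 0, 0], [0, 0, 10], 1], [[0, 0, 0], [0, 0, 6], 1], [[0, 0, 0], [0, 0, 0], 1]])

```text
t: 8.0
tcp_pos: [0.535, 0.0828, 0.3098]
tool_rot: [0.665, 0.747, -0.002, -0.002]
force: [0.2, -0.4, -2.3]
finger_gap: 0.175
gripper_force: 68.3
```

```bash
python3 -c "
from h import *
tool_delta([.535,.082,.283])
im2,d2=shot('side','side3')
b=cv2.resize(im2[280:330,245:305,::-1],None,fx=10,fy=10,interpolation=cv2.INTER_CUBIC)
cv2.imwrite('pics/c5.png',b)
"
```

```text
t 8.0 tcp [0.535  0.0828 0.3098] heading 96.64 z [-0.005  0.    -1.   ] F [ 0.2 -0.4 -2.3] gap 0.175
shift tool mm [-0.8  0.  26.8]
```

View pics/c5.png

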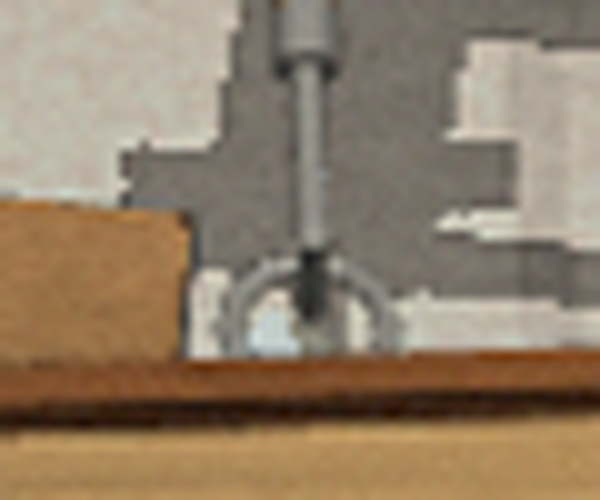

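The finger's tip (crop (315,312)) sits inside the ring, which is centred at about (312,320). I'll lower it and start a slow pull.

play_rows(rows=[[[0, 0, 0], [0, 0, 5], 1], [[0, 0, 0], [0, 0, 8], 1], [[0, 0, 0], [0, 0, 8], 1], [[0, 0, 0], [0, 0, 6], 1], [[0, 0, 0], [0, 0, 2], 1], [[0, 0, 0], [0, 0, 0], 1]])

```text
t: 8.55
tcp_pos: [0.5359, 0.083, 0.2821]
tool_rot: [0.665, 0.747, -0.001, -0.001]
force: [-0.3, 0.3, -2.6]
finger_gap: 0.173
gripper_force: 68.3
```

```bash
python3 -c "
from h import *
tool_delta([.535,.082,.283])
E=np.array
# eye path relative to start angle
for th in np.arange(0,1.11,.1):
    o=37*np.cos(th)+118*np.sin(th); z=118*np.cos(th)-37*np.sin(th)
    print(round(th,2),round(o-37,1),round(z-118,1))
"
```

```text
t 8.55 tcp [0.5359 0.083  0.2821] heading 96.66 z [-0.002  0.    -1.   ] F [-0.3  0.3 -2.6] gap 0.173
shift tool mm [-0.9 -1.  -0.9]
0.0 0.0 0.0
0.1 11.6 -4.3
0.2 22.7 -9.7
0.3 33.2 -16.2
0.4 43.0 -23.7
0.5 52.0 -32.2
0.6 60.2 -41.5
0.7 67.3 -51.6
0.8 73.4 -62.3
0.9 78.4 -73.6
1.0 82.3 -85.4
1.1 84.9 -97.5
```

play_rows(rows=[[[0, 0, 0], [-4, 0, 0], 1], [[0, 0, 0], [-5, 0, 0], 1], [[0, 0, 0], [-4, 0, 0.6], 1], [[0, 0, 0], [-2.9, 0, 1.5], 1], [[0, 0, 0], [-2.9, 0, 1.5], 1], [[0, 0, 0], [-3.6, 0, 2.2], 1], [[0, 0, 0], [-3.6, 0, 2.2], 1], [[0, 0, 0], [-3.6, 0, 2.2], 1], [[0, 0, 0], [-3.3, 0, 2.5], 1], [[0, 0, 0], [-3.3, 0, 2.5], 1], [[0, 0, 0], [-3.3, 0, 2.5], 1], [[0, 0, 0], [0, 0, 0], 1]])

```text
t: 9.55
tcp_pos: [0.5405, 0.0428, 0.2646]
tool_rot: [0.665, 0.747, -0.001, -0.0]
force: [-0.5, 1.3, -2.4]
finger_gap: 0.171
gripper_force: 68.4
```

```bash
python3 -c "
from h import *
tool_delta([.535,.082,.283])
im2,d2=shot('side','side4')
b=cv2.resize(im2[270:345,205:345,::-1],None,fx=5.5,fy=5.5,interpolation=cv2.INTER_CUBIC)
cv2.imwrite('pics/c6.png',b)
"
```

```text
t 9.55 tcp [0.5405 0.0428 0.2646] heading 96.68 z [-0.002 -0.001 -1.   ] F [-0.5  1.3 -2.4] gap 0.171
shift tool mm [ 39.5  -0.9 -18.4]
```

View pics/c6.png

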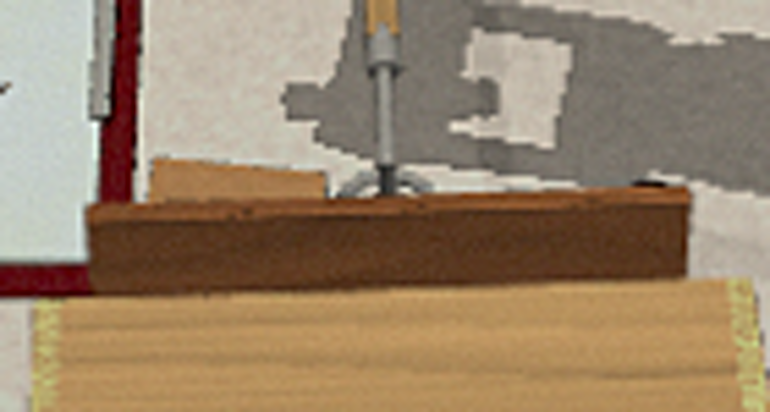

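The flap is following: its top edge is now at crop rows 190-205 and the ring is held on the hook at (390,185). I'll measure the angle from depth and carry on.

```bash
cat >> h.py <<'E'
def flap_angle(d):
    P=points('side',d).reshape(-1,3); n=np.array([.117,-.993]); l=np.array([.993,.117])
    q=P[:,:2]-[.512,.281]; o=q@n; w=q@l; z=P[:,2]-.155
    m=(abs(w)<.12)&(abs(w)>.04)&(o>.0)&(o<.17)&(z>-.01)&(z<.17)
    o,z,w=o[m],z[m],w[m]; r=np.hypot(o,z); k=(r>.06)&(r<.15)
    # inner face lies in hinge plane direction: angle from vertical
    a=np.arctan2(o[k],z[k]); print('n',k.sum(),'angle med',np.median(a).round(3),'pct',np.percentile(a,[10,90]).round(3),'maxr',r.max().round(3))
E
python3 -c "
from h import *
for n in(0,2,4): flap_angle(np.load('pics/side%d.npz'%n)['d'])"
```

```text
n 415 angle med 0.026 pct [0.005 0.075] maxr 0.148
n 414 angle med 0.028 pct [0.004 0.078] maxr 0.148
n 1093 angle med 0.254 pct [0.223 0.3  ] maxr 0.146
```

play_rows(rows=[[[0, 0, 0], [-3, 0, 2.9], 1], [[0, 0, 0], [-3, 0, 2.9], 1], [[0, 0, 0], [-3, 0, 2.9], 1], [[0, 0, 0], [-2.7, 0, 3.2], 1], [[0, 0, 0], [-2.7, 0, 3.2], 1], [[0, 0, 0], [-2.7, 0, 3.2], 1], [[0, 0, 0], [-2.4, 0, 3.4], 1], [[0, 0, 0], [-2.4, 0, 3.4], 1], [[0, 0, 0], [-2.4, 0, 3.4], 1], [[0, 0, 0], [0, 0, 0], 1]])

```text
t: 10.43
tcp_pos: [0.5429, 0.0202, 0.2354]
tool_rot: [0.665, 0.747, -0.0, -0.002]
force: [-0.9, 6.7, -5.6]
finger_gap: 0.171
gripper_force: 68.2
```

```bash
python3 -c "
from h import *
tool_delta([.535,.082,.283])
im2,d2=shot('side','side5'); flap_angle(d2)"
```

```text
t 10.43 tcp [0.5429 0.0202 0.2354] heading 96.62 z [-0.003  0.002 -1.   ] F [-0.9  6.7 -5.6] gap 0.171
shift tool mm [ 62.4  -0.8 -47.5]
n 1545 angle med 0.56 pct [0.514 0.598] maxr 0.141
```

play_rows(rows=[[[0, 0, 0], [-2, 0, 3.7], 1], [[0, 0, 0], [-2, 0, 3.7], 1], [[0, 0, 0], [-2, 0, 3.7], 1], [[0, 0, 0], [-1.7, 0, 3.8], 1], [[0, 0, 0], [-1.6, 0, 3.8], 1], [[0, 0, 0], [-1.6, 0, 3.8], 1], [[0, 0, 0], [-1.2, 0, 4], 1], [[0, 0, 0], [-1.2, 0, 4], 1], [[0, 0, 0], [-1.2, 0, 4], 1]])

```text
t: 11.23
tcp_pos: [0.5442, 0.0081, 0.2013]
tool_rot: [0.665, 0.746, 0.001, -0.003]
force: [-0.6, 12.1, -3.7]
finger_gap: 0.171
gripper_force: 68.4
```

```bash
python3 -c "
from h import *
tool_delta([.535,.082,.283])
im2,d2=shot('side','side6'); flap_angle(d2)"
```

```text
t 11.23 tcp [0.5442 0.0081 0.2013] heading 96.56 z [-0.003  0.006 -1.   ] F [-0.6 12.1 -3.7] gap 0.171
shift tool mm [ 75.   -0.9 -81.2]
n 1662 angle med 0.839 pct [0.785 0.877] maxr 0.137
```

play_rows(rows=[[[0, 0, 0], [0, 0, 3], 1], [[0, 0, 0], [0, 0, 3], 1], [[0, 0, 0], [0.5, 0, 3], 1], [[0, 0, 0], [0.5, 0, 2], 1], [[0, 0, 0], [0, 0, 0], 1], [[0, 0, 0], [0, 0, 0], 1]])

```text
t: 11.78
tcp_pos: [0.5449, 0.0067, 0.1909]
tool_rot: [0.665, 0.747, -0.0, -0.001]
force: [-0.2, 6.0, -4.1]
finger_gap: 0.172
gripper_force: 68.5
```

```bash
python3 -c "
from h import *
tool_delta([.535,.082,.283])
im2,d2=shot('side','side7'); flap_angle(d2)"
```

```text
t 11.78 tcp [0.5449 0.0067 0.1909] heading 96.66 z [-0.001  0.001 -1.   ] F [-0.2  6.  -4.1] gap 0.172
shift tool mm [ 76.1  -1.2 -92. ]
n 1662 angle med 0.942 pct [0.896 0.982] maxr 0.135
```

Flap is at 0.94 rad. Now pitch the pole tail-down by 25° about the eye so the finger lines up with the hole, then withdraw it along the hole axis.

play_rows(rows=[[[0, 6.2, 0], [2.5, 0, 17.5], 1], [[0, 6.3, 0], [1.5, 0, 17.5], 1], [[0, 6.3, 0], [1.5, 0, 17.5], 1], [[0, 6.2, 0], [1.5, 0, 17.5], 1], [[0, 0, 0], [0, 0, -3], 1]])

```text
t: 12.25
tcp_pos: [0.5436, 0.0192, 0.1228]
tool_rot: [0.651, 0.728, 0.143, -0.162]
force: [-0.6, 0.4, -2.6]
finger_gap: 0.171
gripper_force: 69.2
```

```bash
python3 -c "
from h import *
tool_delta([.535,.082,.283])
im2,d2=shot('side','side8'); flap_angle(d2)
s=sense();T=R.from_quat(s['tool_rot']).as_matrix()
for p in([162,0,-8.3],[162,0,29.7]): print((s['tcp_pos']+T@np.array(p)/1000).round(4))
"
```

```text
t 12.25 tcp [0.5436 0.0192 0.1228] heading 96.38 z [-0.051  0.419 -0.906] F [-0.6  0.4 -2.6] gap 0.171
shift tool mm [ 125.1   -2.  -118.5]
n 1633 angle med 1.033 pct [0.986 1.071] maxr 0.135
[0.5278 0.1623 0.2005]
[0.5259 0.1782 0.166 ]
```

play_rows(rows=[[[0, 0, 0], [0, 0, -5], 1], [[0, 0, 0], [-1, 0, -6], 1], [[0, 0, 0], [-4, 0, -6.5], 1], [[0, 0, 0], [-5, 0, -6.5], 1], [[0, 0, 0], [-6, 0, -6.5], 1], [[0, 0, 0], [-7, 0, -6], 1], [[0, 0, 0], [-10, 0, -6], 1], [[0, 0, 0], [-14, 0, -6], 1], [[0, 0, 0], [-14, 0, -6], 1], [[0, 0, 0], [-14, 0, -6], 1], [[0, 0, 0], [-10, 0, -4], 1]])

```text
t: 13.22
tcp_pos: [0.556, -0.0833, 0.1486]
tool_rot: [0.65, 0.729, 0.144, -0.161]
force: [0.6, -0.6, -2.3]
finger_gap: 0.171
gripper_force: 69.1
```

```bash
python3 -c "
from h import *
tool_delta([.5152,-.1876,.12])
im2,d2=shot('side','side9'); flap_angle(d2)
b=cv2.resize(im2[190:350,200:400,::-1],None,fx=3.5,fy=3.5,interpolation=cv2.INTER_CUBIC)
cv2.imwrite('pics/c7.png',b)
"
```

```text
t 13.22 tcp [ 0.556  -0.0833  0.1486] heading 96.57 z [-0.048  0.419 -0.907] F [ 0.6 -0.6 -2.3] gap 0.171
shift tool mm [-101.8  -52.5  -15.8]
n 1504 angle med 1.246 pct [1.202 1.282] maxr 0.135
```

View pics/c7.png

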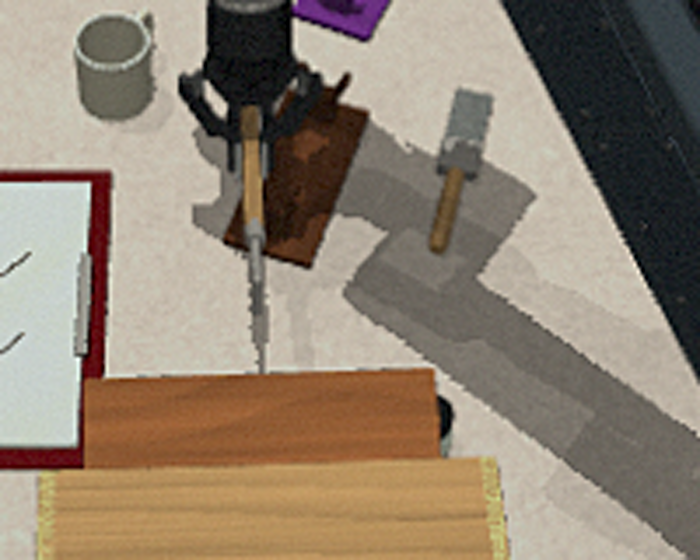

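The hook is free and the flap (1.25 rad) is sinking slowly by itself. I'll level the pole and head back to the rest.

play_rows(rows=[[[0, -3, 0], [0, 0, -15], 1], [[0, -5, 0], [0, 0, -20], 1], [[0, -5, 0], [0, 0, -15], 1], [[0, -5, 0], [0, 0, -10], 1], [[0, -5, 0], [0, 0, 0], 1], [[0, -2, 0], [0, 0, 0], 1], [[0, 0, 5], [0, 0, 0], 1], [[0, 0, 5], [0, 0, 0], 1], [[0, 0, 5], [0, 0, 0], 1], [[0, 0, 5.2], [0, 0, 0], 1], [[0, 0, 0], [0, 0, 0], 1]])

```text
t: 14.18
tcp_pos: [0.5573, -0.1004, 0.205]
tool_rot: [0.786, 0.618, -0.0, -0.001]
force: [-0.0, -0.3, -2.4]
finger_gap: 0.171
gripper_force: 69.1
```

```bash
python3 -c "
from h import *
tool_delta([.5152,-.1876,.0555])
im2,d2=shot('side','side10'); flap_angle(d2)
s=sense();print(R.from_quat(s['tool_rot']).as_matrix().round(4))
"
```

```text
t 14.18 tcp [ 0.5573 -0.1004  0.205 ] heading 76.35 z [-0.002  0.001 -1.   ] F [-0.  -0.3 -2.4] gap 0.171
shift tool mm [-94.8 -20.  149.4]
n 1261 angle med 1.505 pct [1.465 1.541] maxr 0.135
[[ 2.326e-01  9.726e-01 -1.600e-03]
 [ 9.726e-01 -2.326e-01  1.100e-03]
 [ 7.000e-04 -1.800e-03 -1.000e+00]]
```

play_rows(rows=[[[0, 0, 0], [-10, -3, 0], 1], [[0, 0, 0], [-22, -5, 0], 1], [[0, 0, 0], [-25, -5, 0], 1], [[0, 0, 0], [-22, -4, 15], 1], [[0, 0, 0], [-12, -2, 25], 1], [[0, 0, 0], [-4, -1, 25], 1], [[0, 0, 0], [0, 0, 15], 1], [[0, 0, 0], [0, 0, 0], 1], [[0, 0, 0], [0, 0, 0], 1]])

```text
t: 14.98
tcp_pos: [0.5153, -0.1887, 0.1247]
tool_rot: [0.785, 0.619, -0.0, -0.001]
force: [0.5, -0.0, -1.2]
finger_gap: 0.171
gripper_force: 69.1
```

```bash
python3 -c "
from h import *
tool_delta([.5152,-.1876,.0555])
im,d=shot('side','side11'); flap_angle(d)
P=points('side',d).reshape(-1,3); s=sense(); T=R.from_quat(s['tool_rot']).as_matrix()
q=(P-s['tcp_pos'])@T*1000
k=(abs(q[:,1])<9)&(abs(q[:,2]+12)<18)&(abs(q[:,0])<175)
q=q[k]
for a in range(-170,175,20):
    j=(q[:,0]>=a)&(q[:,0]<a+20)
    if j.sum()>2: print(a+10,j.sum(),np.median(q[j],0).round(1))
b=cv2.resize(im[190:330,200:400,::-1],None,fx=4,fy=4,interpolation=cv2.INTER_CUBIC); cv2.imwrite('pics/c8.png',b)
"
```

```text
t 14.98 tcp [ 0.5153 -0.1887  0.1247] heading 76.47 z [-0.002  0.001 -1.   ] F [ 0.5 -0.  -1.2] gap 0.171
shift tool mm [ 0.9 -0.2 69.2]
n 1151 angle med 1.579 pct [1.543 1.617] maxr 0.135
-20 9 [-17.7   1.5 -18.2]
0 31 [  2.6   0.8 -16.3]
20 22 [ 19.3  -2.5 -11.5]
40 22 [38.4 -1.5 -8.6]
60 22 [60.6 -2.3 -4.5]
80 23 [79.3 -3.5 -1.7]
100 22 [99.1 -2.5  0.2]
120 6 [112.4  -3.8   0.8]
```

View pics/c8.png

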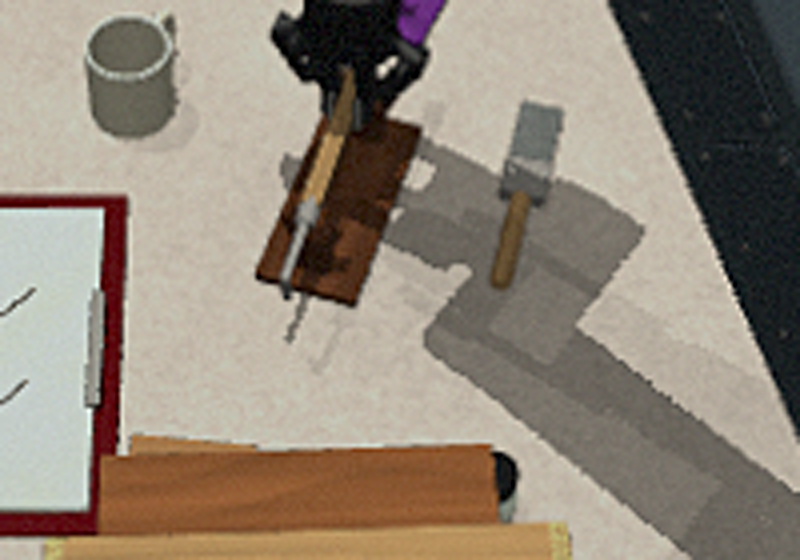

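The flap is open (1.58). The pole has tipped nose-down by about 10° in the jaws, so I'll measure that precisely and tilt the tool to compensate.

```bash
cat >> h.py <<'E'
def pole_fit(d,n='side'):
    P=points(n,d).reshape(-1,3); s=sense(); T=R.from_quat(s['tool_rot']).as_matrix()
    h=T[:2,0]/np.linalg.norm(T[:2,0]); B=np.array([[h[0],h[1],0],[h[1],-h[0],0],[0,0,1]])
    q=(P-s['tcp_pos'])@B.T*1000
    k=(abs(q[:,1])<11)&(abs(q[:,2]+5)<40)&(q[:,0]>18)&(q[:,0]<98)&(q[:,2]+s['tcp_pos'][2]*1000>50); q=q[k]
    a=np.polyfit(q[:,0],q[:,2],1); r=q[:,2]-np.polyval(a,q[:,0]); g=abs(r)<5; a=np.polyfit(q[g,0],q[g,2],1); b=np.polyfit(q[g,0],q[g,1],1)
    print('pts',g.sum(),'pitch up deg',np.degrees(np.arctan(a[0])).round(2),'top at tcp',a[1].round(1),'yaw(tool y) deg',np.degrees(np.arctan(b[0])).round(2),'y at tcp',b[1].round(1))
E
python3 -c "
from h import *
pole_fit(np.load('pics/side11.npz')['d'])
pole_fit(np.load('pics/side2.npz')['d'])
im,d=shot('top','top11'); pole_fit(d,'top')"
```

```text
pts 86 pitch up deg -8.75 top at tcp 14.5 yaw(tool y) deg -0.9 y at tcp -2.4Traceback (most recent call last):
  File "<string>", line 4, in <module>
    pole_fit(np.load('pics/side2.npz')['d'])
    ~~~~~~~~^^^^^^^^^^^^^^^^^^^^^^^^^^^^^^^^
  File "h.py", line 44, in pole_fit
    a=np.polyfit(q[:,0],q[:,2],1); r=q[:,2]-np.polyval(a,q[:,0]); g=abs(r)<5; a=np.polyfit(q[g,0],q[g,2],1); b=np.polyfit(q[g,0],q[g,1],1)
    raise TypeError("expected non-empty vector for x")
TypeError: expected non-empty vector for x
```

play_rows(rows=[[[0, 4.4, 0], [0.6, 0, 0], 1], [[0, 4.4, 0], [0.6, 0, 0], 1], [[0, 0, 0], [0, 0, 0], 1], [[0, 0, 0], [0, 0, 0], 1]])

```text
t: 15.37
tcp_pos: [0.5171, -0.1886, 0.1266]
tool_rot: [0.784, 0.617, 0.06, -0.046]
force: [0.3, -0.3, -1.8]
finger_gap: 0.174
gripper_force: 69.2
```

```bash
python3 -c "
from h import *
tool_delta([.5152,-.1876,.0555])
im,d=shot('side','side12'); pole_fit(d)
b=cv2.resize(im[190:290,230:330,::-1],None,fx=6,fy=6,interpolation=cv2.INTER_CUBIC); cv2.imwrite('pics/c9.png',b)
s=sense();T=R.from_quat(s['tool_rot']).as_matrix();h=T[:,0]*[1,1,0];h/=np.linalg.norm(h);L=np.array([h[1],-h[0],0])
g=s['tcp_pos']-T[:,2]*.0083
for nm,X in dict(tail=g-h*.153,joint=g+h*.097,rodend=g+h*.166,tip=g+h*.162-[0,0,.038]).items(): print(nm,X.round(4),((proj('side',X)-[230,190])*6).round(0))
"
```

```text
t 15.37 tcp [ 0.5171 -0.1886  0.1266] heading 76.42 z [ 0.038  0.145 -0.989] F [ 0.3 -0.3 -1.8] gap 0.174
shift tool mm [-10.2  -2.3  70.4]
pts 87 pitch up deg -0.2 top at tcp 15.5 yaw(tool y) deg 0.04 y at tcp -3.2
tail [ 0.4807 -0.3377  0.1346] [[411. -41.]]
joint [ 0.5392 -0.0946  0.1346] [[277. 286.]]
rodend [ 0.5554 -0.0275  0.1346] [[235. 387.]]
tip [ 0.5544 -0.0314  0.0966] [[237. 423.]]
```

View pics/c9.png

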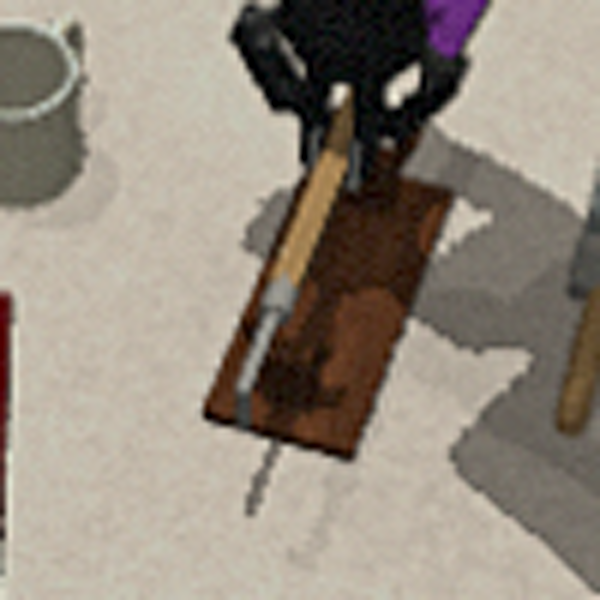

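```bash
python3 -c "
from h import *
h=np.array([np.cos(np.radians(76.45)),np.sin(np.radians(76.45))])
for f,o,zt in(('side0',(.5152,-.1876),.071),('side12',(.5171,-.1886),.1426)):
    z=np.load('pics/%s.npz'%f); P=points('side',z['d']).reshape(-1,3); q=(P[:,:2]-o)*1000
    a=q@h; b=q@np.array([h[1],-h[0]]); k=(abs(P[:,2]-zt)<.004)&(abs(b)<12)&(a>18)&(a<92)
    # mid of left/right extremes per bin
    for lo in range(18,92,18):
        j=k&(a>=lo)&(a<lo+18); print(f,lo,j.sum(),b[j].min().round(1),b[j].max().round(1),b[j].mean().round(1))
"
```

```text
side0 18 21 -9.6 7.2 -1.4
side0 36 15 -8.6 5.5 -1.5
side0 54 22 -8.8 6.9 -1.2
side0 72 19 -9.6 11.7 -0.3
side0 90 3 -4.0 3.1 -1.6
side12 18 17 -11.4 5.2 -3.2
side12 36 17 -9.8 3.8 -2.8
side12 54 18 -10.9 5.3 -3.0
side12 72 20 -11.4 4.3 -3.8
side12 90 1 -1.4 -1.4 -1.4
```

The pole is level in the jaws and lined up with the rest's slots to about 0.5 mm. Lowering it 71 mm.

play_rows(rows=[[[0, 0, 0], [-0.8, 0, 5], 1], [[0, 0, 0], [-1.5, 0, 10], 1], [[0, 0, 0], [-1.8, 0, 12], 1], [[0, 0, 0], [-1.8, 0, 12], 1], [[0, 0, 0], [-1.5, 0, 10], 1], [[0, 0, 0], [-1.2, 0, 8], 1], [[0, 0, 0], [-0.8, 0, 5], 1], [[0, 0, 0], [-0.5, 0, 3], 1], [[0, 0, 0], [-0.3, 0, 2], 1], [[0, 0, 0], [-0.3, 0, 2], 1], [[0, 0, 0], [0, 0, 0], 1], [[0, 0, 0], [0, 0, 0], 1]])

```text
t: 16.42
tcp_pos: [0.5167, -0.1872, 0.0559]
tool_rot: [0.783, 0.617, 0.06, -0.047]
force: [0.4, 0.1, -1.3]
finger_gap: 0.169
gripper_force: 69.2
```

```bash
python3 -c "
from h import *
tool_delta([.5152,-.1876,.0555]); print(sense()['ft_torque'].round(2))
im,d=shot('side','side13'); pole_fit(d)"
```

```text
t 16.42 tcp [ 0.5167 -0.1872  0.0559] heading 76.47 z [ 0.036  0.148 -0.988] F [ 0.4  0.1 -1.3] gap 0.169
shift tool mm [-0.8 -1.3  0.2]
[-0.15  0.05 -0.  ]
pts 77 pitch up deg -2.33 top at tcp 16.6 yaw(tool y) deg 0.57 y at tcp -3.3
```

play_rows(rows=[[[0, 0, 0], [0, 0, 0.8], 1], [[0, 0, 0], [0, 0, 0.7], 1], [[0, 0, 0], [0, 0, 0], 1], [[0, 0, 0], [0, 0, 0], 0.78], [[0, 0, 0], [0, 0, 0], 0.7], [[0, 0, 0], [0, 0, 0], 0.55], [[0, 0, 0], [0, 0, 0], 0.45], [[0, 0, 0], [0, 0, 0], 0.45], [[0, 0, 0], [0, 0, 0], 0.45]])

```text
t: 17.22
tcp_pos: [0.5165, -0.1867, 0.0541]
tool_rot: [0.783, 0.617, 0.06, -0.048]
force: [0.0, -0.8, -0.6]
finger_gap: 0.547
gripper_force: 0.0
```

play_rows(rows=[[[0, 0, 0], [0.5, 0, -4], 0.45], [[0, 0, 0], [1, 0, -8], 0.45], [[0, 0, 0], [2, 0, -15], 0.45], [[0, 0, 0], [3, 0, -20], 0.4], [[0, 0, 0], [4, 0, -30], 0.4], [[0, 0, 0], [4, 0, -30], 0.4], [[0, 0, 0], [0, 0, -30], 0.4], [[0, 0, 0], [-25, 0, -25], 0.4], [[0, 0, 0], [-30, 0, -20], 0.4], [[0, 0, 0], [-30, 0, -10], 0.4], [[0, 0, 0], [-20, 0, 0], 0.4], [[0, 0, 0], [0, 0, 0], 0.4]])

```text
t: 18.22
tcp_pos: [0.4883, -0.3069, 0.2314]
tool_rot: [0.785, 0.616, 0.06, -0.045]
force: [-0.0, 0.3, 0.7]
finger_gap: 0.6
gripper_force: 0.0
```

```bash
python3 -c "
from h import *
s=sense(); print(s['t'],s['tcp_pos'],s['force'],s['finger_gap'])
im,d=shot('side','side14'); flap_angle(d)
im2,d2=shot('top','top14')
h=np.array([np.cos(np.radians(76.45)),np.sin(np.radians(76.45))]);o=(.5152,-.1876)
for f in('side0','side14'):
    z=np.load('pics/%s.npz'%f); P=points('side',z['d']).reshape(-1,3); q=(P[:,:2]-o)*1000
    a=q@h; b=q@np.array([h[1],-h[0]])
    for lo in(-45,-20,5,30,105,125,145): 
        k=(abs(b)<11)&(a>lo)&(a<lo+25)&(P[:,2]>.045); print(f,lo,k.sum(),np.median(b[k]).round(1),(np.median(P[k,2])*1000).round(1))
a=cv2.resize(im[180:340,190:345,::-1],None,fx=3.5,fy=3.5,interpolation=cv2.INTER_CUBIC)[:560,:400]
a=cv2.resize(im[180:340,200:345,::-1],(400,441)); b=cv2.resize(im2[150:290,75:325,::-1],(400,224))
c=np.zeros((441,800,3),np.uint8);c[:,:400]=a;c[:224,400:]=b;cv2.imwrite('pics/c10.png',c)
"
```

```text
18.2167 [ 0.48830775 -0.30694899  0.23135921] [-0.03051881  0.34870246  0.67418934] 0.5997605513822101
n 1158 angle med 1.581 pct [1.542 1.615] maxr 0.135
side0 -45 32 -3.6 71.3
side0 -20 29 -2.2 70.8
side0 5 33 -2.8 70.2
side0 30 34 -2.9 70.2
side0 105 27 -1.3 68.1
side0 125 17 -0.7 66.4
side0 145 25 -1.2 64.5
side14 -45 28 -1.9 69.8
side14 -20 32 -2.7 70.4
side14 5 32 -2.7 70.1
side14 30 37 -2.8 71.5
side14 105 27 -3.3 67.4
side14 125 17 -2.0 67.2
side14 145 22 -2.5 64.4
```

View pics/c10.png

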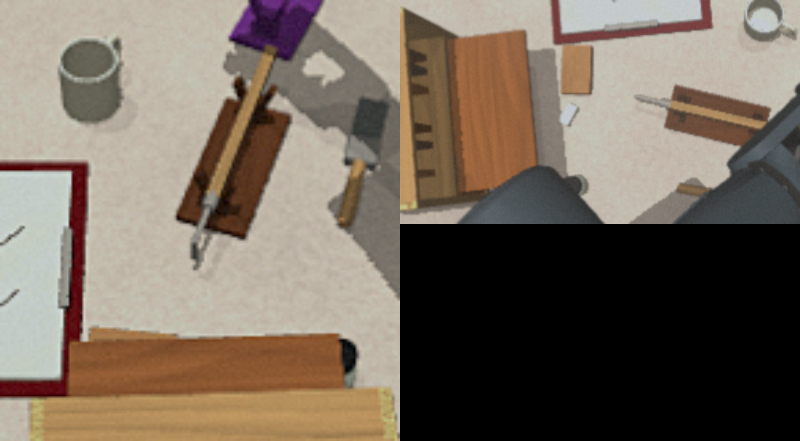

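The pole lies in both slots as it did at the start, hook down at (197,250). The flap is level, the bystanders are untouched and the robot is clear.

```bash
python3 -c "
from station import *
print(sign_off())"
```

```text
the job is handed in; nothing more can be done
None
```

The flap is fully open and level (measured 1.58 rad), the pole is back in its rest with the hook hanging down, the other things look undisturbed, and the job was handed in at about 18 s.

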